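Put the masking bench away at the end of the shift

ROBOT

A 6-joint arm with a two-finger parallel gripper is mounted at the origin on a cart in front of the work surface, level with it; the furniture and walls round the work are solid. World frame = base frame: x ahead of the robot, y to its left, z up, the work surface at z = 0. Lengths are in m, angles in rad, forces in N, time in s.
With the tool pointing down it reaches from about 0.375 to 0.975 m from the base axis. Payload 3.8 kg.
Tool frame: the origin (TCP) lies between the finger pads; the fingertips stand 17 mm ahead of it and the grasp point (between the pads) lies 2 mm behind it; z points along the fingers, y is the line along which they close (so a half turn about z gives the same grasp; the last joint's range is limited). The gripper opens to 85 mm and grips with 20 to 120 N. Pads are 22 mm wide; open, the fingers measure 114 mm over their backs; the gripper's body (76 mm by 85 mm) begins 54 mm behind the grasp point. The pads swing forward as they close: fully open they stand 13 mm farther back than shut.
Start: joints at [1.256, 0.264, 1.604, -0, 1.274, -0.037], TCP at [0.185, 0.649, 0.248] pointing down, gripper open.
Joint ranges: [-2.63, 2.63], [-0.94, 2.18], [0.31, 2.57], [-1.31, 4.45], [0, 2.66], [-2.55, 2.55]. Speed limits (rad/s): [2.57, 2.57, 3.14, 3.14, 3.14, 3.14].

INTERFACE

Orientations are given as a rotation vector (axis times angle).
In Python, from workcell import bot gives the robot as it stands.
- The arm moves only by the tool play_rows, never from a script. Its argument "steps" is one flat list of numbers, 4 for each row, row after row: the shift along the tool's x, y, z in m, then the turn about the tool's z in rad. A call has 1 to 10 rows; each row is the pose to reach, as a shift and turn from the pose commanded when the call began, along the tool's axes at that moment; what a row does not reach only later rows make up. A row lasts 1/8 s, in which the tool goes at most 62.5 mm and 10.7 degrees, less where a joint would pass 70% of its speed; a pose out of reach is approached as far as the arm can. A call with a gripper value outside its range is refused whole. "jaw" is the closure in counts, from 0 (fully open) to 255 (shut), set as the call begins (left out, the last holds). The fingers move at their own pace and stop on an object; "grip_force" is the grip in N (left out, the last holds). Time passes only in rows, so rows that repeat a pose let the fingers close. It gives the time, the measured TCP pose, the force, the opening and the grip force at its end, in the units of the state.
- bot.read_state(): the state, without advancing time (a new reading comes with each control period).
- bot.read_camera(name): name is "side" or "top"; returns a dict with "pixels" (480x640x3 uint8, blue, green, red), "mtx" (3x3 intrinsics, pixels), "R" (3x3) and "t" (3): a world point X has camera coordinates R X + t. Camera axes: x right, y down, z forward; pixel columns grow to the right and rows downward; lengths in m; the calibration is good to about 2 mm. A picture is of the moment at which its call begins. There is no depth.
- bot.finish_job(): hands the job in; it is judged then, once.
The state is a dict: "time": time; "q": joint angles; "joint_vel": joint speeds; "joint_torque": joint torques, N m; "tool_pos": TCP position; "tcp_rot": TCP orientation; "wrist_force": force on the tool from outside, world axes, zero at the start; "torque": the same for the moment, N m; "width": opening from 0.0 (shut) to 1.0 (fully open); "grip_force": force on a finger pad.
Only numpy, scipy, OpenCV 4.12 (cv2) and the standard library are available. Lean on these libraries where they do the work, as an engineer would, in place of code of your own. Each camera call takes 0.05 s, during which the arm holds its last target. There are 200 camera calls.

TASK

Put the bench away for the night: shut the lid of the green strainer box and stack all the cartons of spare strainers on it in one square column, centred on the lid with their long sides along the box's long side, and hang every roll of tape over the slanted spindle of its own colour (blue rolls on the stand with the blue flange, tan rolls on the tan one), slid fully home flat against the flange or the roll below it. Do not knock over the little dropper bottle that stands between them.

Things in the scene. Friction and masses are not known exactly. Their poses are not given: they have to be found in the camera images.
- strainer_box: green tin box 133 x 174 x 61 mm that stands firm on the bench; origin at the centre of its underside, z up, -x is its front (which looks to the right of the robot), y along its 174 mm side. The lid's hinge runs along y at x = 63, z = 58 mm
- strainer_box_lid (a joint): lid of the green box, rad: 0 shut, 1.92 fully open (leaning back to the left, past upright, as it starts). A 3 mm plate that reaches 118 mm from the hinge, 174 mm wide, with an 11 mm lip at its free edge; light (under 1 N), stays when leaning back and falls shut by itself once well forward of upright
- lid_centre (a point): where the middle of the shut lid's top is: 59 mm above the bench, fixed to the box (turns with the box, not with the lid)
- carton1_centre (a point): closed cardboard carton of spare strainers, 90 (x) x 52 (y) x 42 (z) mm, 0.08 to 0.17 kg, loose; may be absent. This point: its centre, half-way up. It can be gripped across its 52 mm width
- carton2_centre (a point): closed cardboard carton of spare strainers, 90 (x) x 52 (y) x 42 (z) mm, 0.08 to 0.17 kg, loose; may be absent. This point: its centre, half-way up. It can be gripped across its 52 mm width
- carton3_centre (a point): closed cardboard carton of spare strainers, 90 (x) x 52 (y) x 42 (z) mm, 0.08 to 0.17 kg, loose; may be absent. This point: its centre, half-way up. It can be gripped across its 52 mm width
- blue_roll1_centre (a point): loose roll of blue masking tape, a ring 104 mm outside, its hole 80 mm (73 mm at the narrowest), 25 mm wide, 0.09 kg; starts flat on the bench; may be absent. This point: centre of the ring, half-way up; z along the ring's axis. The wall can be gripped (12 to 15 mm thick, one finger inside, one outside)
- blue_roll2_centre (a point): loose roll of blue masking tape, a ring 104 mm outside, its hole 80 mm (73 mm at the narrowest), 25 mm wide, 0.09 kg; starts flat on the bench; may be absent. This point: centre of the ring, half-way up; z along the ring's axis. The wall can be gripped (12 to 15 mm thick, one finger inside, one outside)
- blue_spindle: spindle of the firm blue tape stand: a steel peg 18 mm thick (cap 21), 42 mm long with its blue cap, slanting up towards the robot 50 degrees above level, with a blue flange disc (112 mm) at its foot. Origin: centre of the flange's upper face, 115 mm above the bench; z out along the peg, y level. Holds two rolls: a roll fully home has its centre at z = 12.5 mm, a second one on it 37.5 mm
- tan_roll1_centre (a point): loose roll of tan masking tape, a ring 96 mm outside, its hole 80 mm (73 mm at the narrowest), 25 mm wide, 0.09 kg; starts flat on the bench; may be absent. This point: centre of the ring, half-way up; z along the ring's axis. The wall can be gripped (8 to 12 mm thick, one finger inside, one outside)
- tan_roll2_centre (a point): loose roll of tan masking tape, a ring 96 mm outside, its hole 80 mm (73 mm at the narrowest), 25 mm wide, 0.09 kg; starts flat on the bench; may be absent. This point: centre of the ring, half-way up; z along the ring's axis. The wall can be gripped (8 to 12 mm thick, one finger inside, one outside)
- tan_spindle: spindle of the firm tan tape stand: a steel peg 18 mm thick (cap 21), 42 mm long with its tan cap, slanting up towards the robot 50 degrees above level, with a tan flange disc (112 mm) at its foot. Origin: centre of the flange's upper face, 115 mm above the bench; z out along the peg, y level. Holds two rolls: a roll fully home has its centre at z = 12.5 mm, a second one on it 37.5 mm
- toner_centre (a point): small toner dropper bottle with a black cap and dark red contents, 42 mm wide, 106 mm high, loose, standing between the green box and the tape stands; this point: its centre, half-way up; not to be knocked over
- vice: blue bench vice fixed at the right, an obstacle only: 201 (x) x 130 (y) x 108 (z) mm; origin near the middle of its underside

How it is judged:
By the outcome, as a careful person would: the job done as asked, in the order asked, and still so for the second after the job is handed in, with the robot touching nothing.
Of blue_roll1, blue_roll2, tan_roll1, tan_roll2 only 3 to 4 are there at a start; the rules pass over those that are not, and their reading is None.
Of carton1, carton2, carton3 only 2 to 3 are there at a start; the rules pass over those that are not, and their reading is None.
At some moment in a run one of blue_roll1, blue_roll2, tan_roll1, tan_roll2 may be knocked a few centimetres aside while the robot is not near it.
Once in a run the grip may slacken for a moment while it holds something.
It also fails if it takes over 208 s, if anything falls off the work surface, if the arm or the gripper's body presses on something with over 40 N, if the wrist force passes 120 N, or if a joint passes its speed limit or range.

## Working session

There is one attempt and no reset: what is moved stays moved. The work goes in short steps, Python scripts to look and compute and a tool call to move; the robot and the scene stay as the last step left them, time stands still between calls to the robot, and variables do not carry over. Pictures are saved under pics/ and viewed, at most 14 in all, crops included, and the job is handed in when it is done.

Besides the shell and the picture viewer there is one more tool, called as name(argument=value, ...), one argument or row to a line, values as JSON. play_rows: Moves the arm, as the interface text tells. Its arguments: {"type":"object","properties":{"steps":{"type":"array"},"jaw":{"type":"number"},"grip_force":{"type":"number"}},"required":["steps"]}

```bash
ls; mkdir -p pics
python3 - <<'E'
from workcell import bot
import cv2, numpy as np
for n in ("side","top"):
    c=bot.read_camera(n); cv2.imwrite(f"pics/{n}0.png",c["pixels"])
    R=np.array(c["R"]);print(n,c["mtx"],R.round(4),np.array(c["t"]).round(4),"pos",(-R.T@c["t"]).round(3))
print(bot.read_state())
E
```

```text
pics
side [[611.44722507   0.         307.46614267]
 [  0.         611.44722507 238.21646903]
 [  0.           0.           1.        ]] [[-0.9984 -0.0555 -0.0143]
 [-0.0132  0.4659 -0.8847]
 [ 0.0558 -0.8831 -0.4659]] [0.5617 0.0913 1.5951] pos [0.473 1.397 0.832]
top [[470.23497337   0.         314.49968031]
 [  0.         470.23497337 241.51179911]
 [  0.           0.           1.        ]] [[-0.0193 -0.9998  0.0093]
 [-0.9972  0.0186 -0.0721]
 [ 0.0719 -0.0107 -0.9974]] [0.0179 0.5602 1.4332] pos [0.456 0.023 1.47 ]
{'time': 0.1, 'q': array([ 1.25609324e+00,  2.64689104e-01,  1.60524991e+00, -2.70005574e-06,
        1.27369387e+00, -3.69026880e-02]), 'joint_vel': array([ 0.00065254, -0.00119661, -0.00440245, -0.00099099,  0.00038763,
       -0.00032779]), 'joint_torque': array([ 6.57597029e-04, -5.16710722e+01, -3.68590450e+01,  4.13225098e-05,
        6.37665376e-03, -1.61739575e-05]), 'tool_pos': array([0.18492229, 0.64852162, 0.24707214]), 'tcp_rot': array([-0.43491553, -3.11098328,  0.00315573]), 'wrist_force': array([ 0.55658639, -0.98577931, -1.00144837]), 'torque': array([-0.01671835, -0.04235092, -0.05840351]), 'grip_force': 0.0, 'width': 0.9986043801350049}
```

View pics/top0.png

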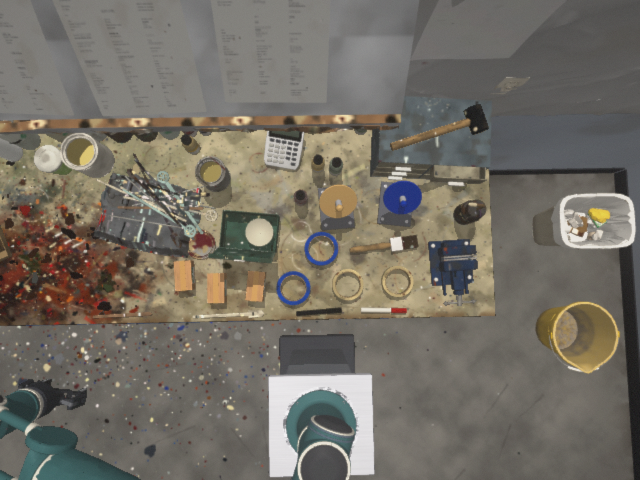

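View pics/side0.png

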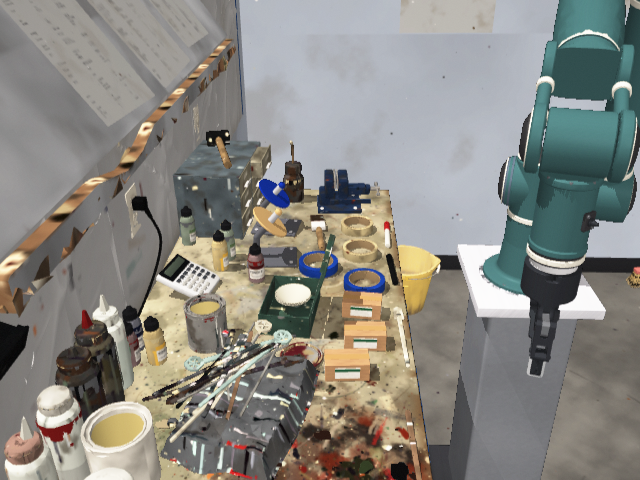

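Run:
```python
import cv2
t=cv2.imread("pics/top0.png")[160:320,160:480]; cv2.imwrite("pics/tc.png",cv2.resize(t,None,fx=2.5,fy=2.5,interpolation=cv2.INTER_CUBIC))
s=cv2.imread("pics/side0.png")[170:390,160:420]; cv2.imwrite("pics/sc.png",cv2.resize(s,None,fx=2.5,fy=2.5,interpolation=cv2.INTER_CUBIC))
```

```text
(no output)
```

View pics/tc.png

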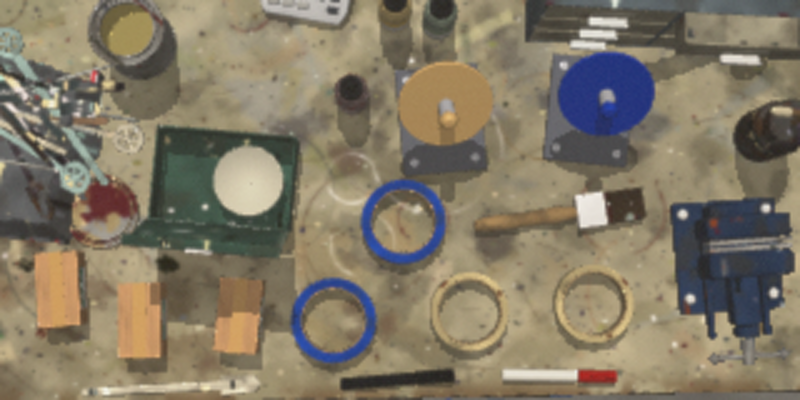

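View pics/sc.png

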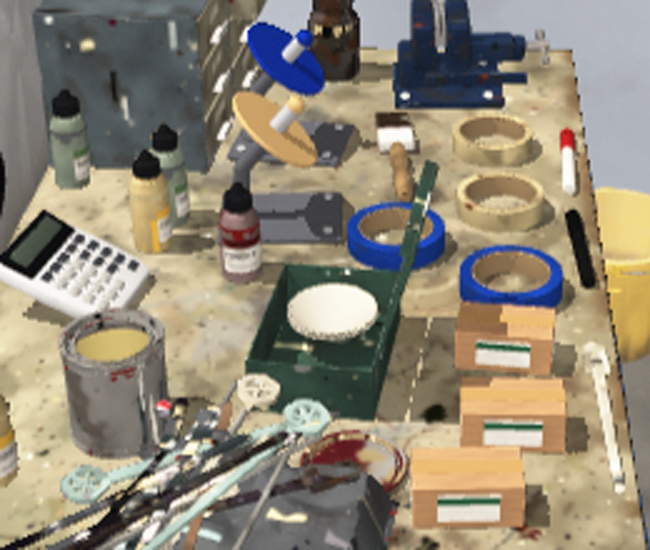

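```bash
cat > h.py <<'E'
from workcell import bot
import cv2, numpy as np
from scipy.spatial.transform import Rotation as Ro
def cast(c,uv,z):
    uv=np.atleast_2d(np.float64(uv)); R=np.array(c["R"]);t=np.array(c["t"])
    d=np.c_[uv,np.ones(len(uv))]@np.linalg.inv(c["mtx"]).T@R
    o=-R.T@t
    return o+d*((z-o[2])/d[:,2])[:,None]
def proj(c,X):
    p=(np.atleast_2d(X)@np.array(c["R"]).T+c["t"])@np.array(c["mtx"]).T
    return p[:,:2]/p[:,2:]
def blobs(c,lo,hi,amin=60,roi=None,fill=False,k=3):
    m=cv2.inRange(cv2.cvtColor(c["pixels"],cv2.COLOR_BGR2HSV),np.array(lo),np.array(hi))
    if roi: q=np.zeros_like(m);x0,y0,x1,y1=roi;q[y0:y1,x0:x1]=m[y0:y1,x0:x1];m=q
    m=cv2.morphologyEx(m,cv2.MORPH_CLOSE,np.ones((k,k),np.uint8))
    cs,_=cv2.findContours(m,cv2.RETR_EXTERNAL,cv2.CHAIN_APPROX_NONE)
    return [q for q in cs if cv2.contourArea(q)>amin],m
def tool():
    s=bot.read_state();R=Ro.from_rotvec(s["tcp_rot"]).as_matrix()
    return s,R
def rel(target,yaw_y=None):
    """shift in tool axes to reach world target; turn so that tool y lies along world azimuth yaw_y (mod pi)"""
    s,R=tool(); d=R.T@(np.array(target)-s["tool_pos"])
    out=list(d.round(4))
    if yaw_y is not None:
        a=np.arctan2(R[1,1],R[0,1]); w=(yaw_y-a+np.pi/2)%np.pi-np.pi/2
        out.append(round(-w,3))
    return out
E
python3 - <<'E'
from h import *
c=bot.read_camera("top"); hsv=cv2.cvtColor(c["pixels"],cv2.COLOR_BGR2HSV)
s,R=tool(); print("toolR",R.round(3))
for p in [(183,276),(216,290),(293,300-10),(280,288),(410,282),(250,218),(302,197),(335,201)]: print(p,hsv[p[1],p[0]])
ROI=(160,160,480,315)
for n,lo,hi,z,a in [("blue",(108,150,60),(125,255,255),.025,80),("cart",(5,90,120),(17,200,255),.042,200),("tan",(14,50,150),(28,150,255),.025,80),("green",(65,80,20),(95,255,140),.058,200)]:
    for q in blobs(c,lo,hi,a,ROI)[0]:
        P=cast(c,q[:,0,:],z)[:,:2].astype(np.float32)
        (x,y),wh,an=cv2.minAreaRect(P)
        if max(wh)<.03: continue
        print(n,np.round([x,y],3),np.round(wh,3),round(an,1),"px",q[:,0].mean(0).round())
E
```

```text
toolR [[-0.962  0.274 -0.001]
 [ 0.274  0.962 -0.002]
 [ 0.    -0.002 -1.   ]]
(183, 276) [ 17 137 208]
(216, 290) [ 17 135 212]
(293, 290) [ 20  77 145]
(280, 288) [125  28 100]
(410, 282) [ 18  98 138]
(250, 218) [57 35 66]
(302, 197) [21 37 48]
(335, 201) [ 18  72 148]
blue [0.419 0.076] [0.098 0.097] 88.9 px [293. 288.]
blue [ 0.538 -0.012] [0.098 0.098] 43.9 px [321. 248.]
blue [ 0.694 -0.267] [0.112 0.101] 88.3 px [402. 197.]
cart [0.424 0.309] [0.051 0.091] 89.8 px [215. 288.]
cart [0.427 0.191] [0.053 0.091] 84.1 px [255. 286.]
cart [0.458 0.406] [0.104 0.058] 2.1 px [182. 276.]
cart [ 0.663 -0.068] [0.061 0.113] 6.6 px [338. 207.]
tan [0.372 0.025] [0.042 0.117] 8.5 px [311. 306.]
tan [0.388 0.201] [0.201 0.091] 88.9 px [251. 302.]
tan [0.421 0.081] [0.044 0.061] 23.6 px [292. 288.]
tan [0.438 0.386] [0.192 0.186] 89.7 px [190. 285.]
tan [ 0.53 -0.01] [0.059 0.065] 25.4 px [321. 250.]
tan [0.537 0.075] [0.124 0.173] 87.0 px [291. 253.]
tan [ 0.51  -0.482] [0.034 0.217] 87.4 px [476. 257.]
tan [ 0.631 -0.381] [0.15  0.191] 66.9 px [440. 216.]
tan [ 0.769 -0.459] [0.073 0.032] 89.0 px [462. 171.]
tan [0.779 0.32 ] [0.053 0.05 ] 89.0 px [212. 173.]
tan [ 0.514 -0.147] [0.575 0.338] 31.9 px [371. 246.]
tan [0.687 0.249] [0.473 0.265] 89.0 px [233. 190.]
```

Run:
```python
from h import *
c=bot.read_camera("top")
def C(n,u,v,z): print(n,cast(c,(160+u/2.5-.3,160+v/2.5-.3),z)[0].round(3))
C("c1",57.5,289,.042);C("c2",139,320,.042);C("c3",240,316,.042)
C("t1",469,312,.025);C("t2",593,307,.025)
C("rimL",158,127,.058);C("rimR",300,138,.058);C("lidtipL",125,243,.169);C("lidtipR",293,256,.169)
C("tflange",447,103,.115);C("bflange",606,93,.115);C("tcap",449,119,.147);C("bcap",607,108,.147)
C("toner",351,85,.106)
# side mouse checks
s=bot.read_camera("side")
def S(n,u,v,z): print("side",n,cast(s,(160+u/2.5-.3,170+v/2.5-.3),z)[0].round(3))
S("rimFarR",285,268,.058);S("rimFarL",247,360,.058);S("t1",500,198,.025);S("t2",492,135,.025);S("b1",512,272,.025);S("b2",396,228,.025)
S("tfl",275,129,.115);S("bfl",287,58,.115);S("tcap",298,103,.147);S("bcap",305,37,.147);S("toner",240,280,0);S("c1",468,465,.042);S("c2",513,395,.042);S("c3",506,322,.042)
for q in blobs(c,(65,60,15),(95,255,120),100,(200,200,300,270))[0]:
    print("green",cv2.minAreaRect(cast(c,q[:,0],.058)[:,:2].astype(np.float32)), cv2.boundingRect(q))
```

```text
c1 [0.464 0.408 0.042]
c2 [0.425 0.309 0.042]
c3 [0.427 0.188 0.042]
t1 [ 0.426 -0.091  0.025]
t2 [ 0.429 -0.243  0.025]
rimL [0.657 0.282 0.058]
rimR [0.64  0.111 0.058]
lidtipL [0.512 0.299 0.169]
lidtipR [0.495 0.114 0.169]
tflange [ 0.671 -0.064  0.115]
bflange [ 0.679 -0.249  0.115]
tcap [ 0.647 -0.064  0.147]
bcap [ 0.657 -0.244  0.147]
toner [0.695 0.048 0.106]
side rimFarR [0.637 0.134 0.058]
side rimFarL [0.654 0.29  0.058]
side t1 [ 0.423 -0.074  0.025]
side t2 [ 0.43  -0.229  0.025]
side b1 [0.414 0.08  0.025]
side b2 [ 0.534 -0.005  0.025]
side tfl [ 0.665 -0.056  0.115]
side bfl [ 0.672 -0.244  0.115]
side tcap [ 0.639 -0.053  0.147]
side bcap [ 0.648 -0.232  0.147]
side toner [0.693 0.064 0.   ]
side c1 [0.459 0.408 0.042]
side c2 [0.42  0.311 0.042]
side c3 [0.424 0.197 0.042]
```

play_rows(
  steps=[-0.035,-0.039,0,-0.1,-0.075,-0.083,0,-0.2,-0.115,-0.127,0,-0.277,-0.155,-0.171,0,-0.277,-0.195,-0.215,0,-0.277,-0.235,-0.26,0,-0.277,-0.275,-0.305,0,-0.277,-0.31,-0.345,0,-0.277,-0.327,-0.363,0,-0.277,-0.327,-0.363,0,-0.277],
  jaw=255,
)

```text
time: 1.5
tool_pos: [0.4006, 0.209, 0.2484]
tcp_rot: [0.007, 3.141, 0.0]
wrist_force: [0.2, 0.1, 0.9]
width: 0.002
grip_force: 0.0
```

play_rows(
  steps=[0,0,0.04,0,0,0,0.085,0,0,0,0.113,0,-0.02,0,0.113,0,-0.04,0,0.113,0,-0.06,0,0.113,0,-0.08,0,0.113,0,-0.095,0,0.113,0,-0.11,0,0.113,0,-0.12,0,0.113,0],
)

```text
time: 2.75
tool_pos: [0.5209, 0.2101, 0.1352]
tcp_rot: [-0.002, -3.141, 0.0]
wrist_force: [0.3, -0.1, 0.4]
width: -0.001
grip_force: 0.0
```

Run:
```python
from h import *
c=bot.read_camera("side"); cv2.imwrite("pics/s1.png",cv2.resize(c["pixels"][170:390,160:420],None,fx=2.5,fy=2.5)); print(tool()[0]["tool_pos"],tool()[0]["wrist_force"])
```

```text
[0.52192141 0.21021586 0.13534816] [ 1.18136935  0.52697373 -0.07194426]
```

View pics/s1.png

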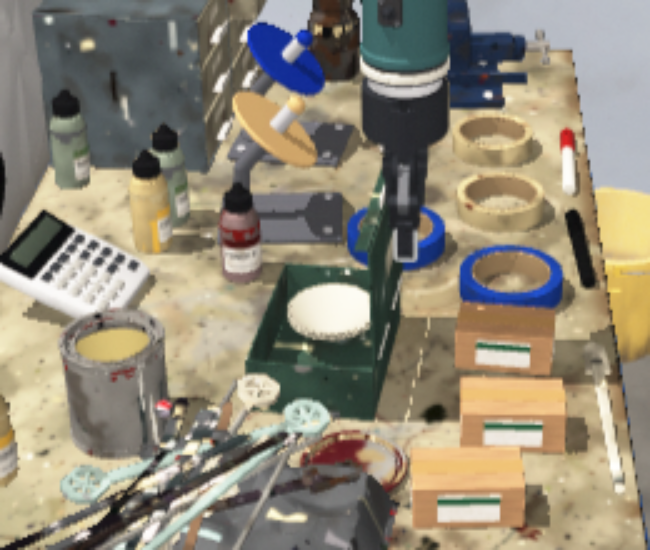

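play_rows(
  steps=[-0.012,0,0,0,-0.024,0,0,0,-0.036,0,0,0,-0.048,0,0,0,-0.06,0,0,0,-0.07,0,-0.005,0,-0.075,0,-0.01,0,-0.075,0,-0.02,0,-0.075,0,-0.05,0,-0.075,0,-0.09,0],
)

```text
time: 4.05
tool_pos: [0.5938, 0.21, 0.2254]
tcp_rot: [-0.001, -3.139, 0.001]
wrist_force: [0.8, -0.1, -0.5]
width: -0.0
grip_force: 0.0
```

play_rows(
  steps=[0.05,0,-0.02,0,0.1,0,-0.03,0,0.16,0,-0.03,0,0.19,0,-0.03,0,0.19,0,-0.03,0],
  jaw=0,
)

```text
time: 4.68
tool_pos: [0.4031, 0.2104, 0.2562]
tcp_rot: [-0.001, 3.14, 0.001]
wrist_force: [0.8, 0.4, 0.1]
width: 0.996
grip_force: 0.0
```

Run:
```python
from h import *
c=bot.read_camera("top"); s=bot.read_camera("side")
a=cv2.resize(c["pixels"][190:310,160:320],None,fx=2.5,fy=2.5,interpolation=cv2.INTER_CUBIC);b=cv2.resize(s["pixels"][270:390,240:400],None,fx=2.5,fy=2.5)
cv2.imwrite("pics/2.png",np.hstack([a,b])); print(tool()[0]["tool_pos"],tool()[0]["wrist_force"])
```

```text
[0.40547954 0.21055126 0.25625517] [-0.02194997  0.34046846 -0.25263266]
```

View pics/2.png

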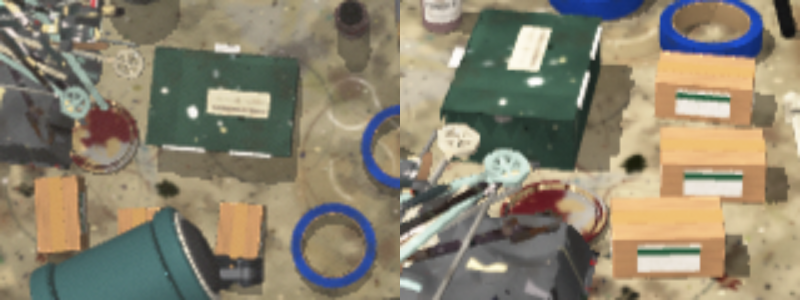

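Run:
```python
from h import *
c=bot.read_camera("top");s=bot.read_camera("side")
q=np.array([(157,47),(300,57),(293,158),(148,150)])/2.5+[160,190]-.3
P=cast(c,q,.059);print(P.round(3),P.mean(0).round(4),[np.linalg.norm(P[i]-P[i-1]).round(3) for i in range(4)])
q=np.array([(478,10),(602,30),(575,125),(443,112)])/2.5+[240-160,270]-.3
P=cast(s,q,.059);print(P.round(3),P.mean(0).round(4),[np.linalg.norm(P[i]-P[i-1]).round(3) for i in range(4)])
```

```text
[[0.663 0.283 0.059]
 [0.647 0.111 0.059]
 [0.525 0.121 0.059]
 [0.538 0.295 0.059]] [0.5935 0.2026 0.059 ] [np.float64(0.125), np.float64(0.173), np.float64(0.122), np.float64(0.174)]
[[0.645 0.121 0.059]
 [0.522 0.154 0.059]
 [0.54  0.31  0.059]
 [0.657 0.295 0.059]] [0.5909 0.2197 0.059 ] [np.float64(0.174), np.float64(0.127), np.float64(0.157), np.float64(0.118)]
```

play_rows(
  steps=[-0.016,0.06,0,-0.033,-0.032,0.12,0,-0.033,-0.047,0.18,0,-0.033,-0.047,0.1975,0.03,-0.033,-0.047,0.1975,0.08,-0.033,-0.047,0.1975,0.13,-0.033,-0.047,0.1975,0.18,-0.033,-0.047,0.1975,0.21,-0.033,-0.047,0.1975,0.224,-0.033,-0.047,0.1975,0.224,-0.033],
  jaw=0,
)

```text
time: 6.12
tool_pos: [0.4523, 0.4074, 0.0301]
tcp_rot: [0.05, -3.14, 0.002]
wrist_force: [-0.0, 0.4, -0.7]
width: 1.001
grip_force: 0.0
```

play_rows(
  steps=[0,0,0,0,0,0,0,0,0,0,0,0,0,0,0,0,0,0,0,0,0,0,0,0],
  jaw=255,
  grip_force=50,
)

```text
time: 6.88
tool_pos: [0.4537, 0.409, 0.0336]
tcp_rot: [-0.051, 3.138, 0.004]
wrist_force: [0.4, 0.0, 6.5]
width: 0.597
grip_force: 53.1
```

play_rows(
  steps=[0,0,-0.04,0,0,0,-0.09,0,0,-0.0,-0.12,0.18,-0.02,-0.03,-0.12,0.36,-0.04,-0.06,-0.12,0.54,-0.06,-0.09,-0.12,0.72,-0.08,-0.12,-0.12,0.9,-0.1,-0.15,-0.12,1.08,-0.12,-0.18,-0.12,1.26,-0.133,-0.199,-0.12,1.44],
)

```text
time: 8.12
tool_pos: [0.592, 0.2116, 0.1513]
tcp_rot: [2.042, 2.388, -0.0]
wrist_force: [0.6, 0.1, -1.6]
width: 0.594
grip_force: 52.7
```

Run:
```python
from h import *
print(rel((.5928,.214,.095),np.radians(-4.8)),tool()[0]["width"],tool()[0]["tool_pos"])
```

```text
[np.float64(0.0023), np.float64(0.0012), np.float64(0.0563), np.float64(0.24)] 0.5943460151915952 [0.59201679 0.21160811 0.15128566]
```

play_rows(
  steps=[0.001,0.001,0,0.12,0.002,0.001,0.02,0.24,0.002,0.001,0.04,0.24,0.002,0.001,0.05,0.24,0.002,0.001,0.054,0.24,0.002,0.001,0.056,0.24,0.002,0.001,0.058,0.24,0.002,0.001,0.059,0.24,0.002,0.001,0.06,0.24,0.002,0.001,0.06,0.24],
)

```text
time: 9.38
tool_pos: [0.5925, 0.2155, 0.0923]
tcp_rot: [2.305, 2.134, 0.001]
wrist_force: [-2.4, -0.3, 5.0]
width: 0.598
grip_force: 53.0
```

play_rows(
  steps=[0,0,0,0,0,0,0,0,0,0,0,0,0,0,0,0,0,0,-0.03,0,0,0,-0.08,0,0,0,-0.12,0,0,0,-0.14,0],
  jaw=0,
)

```text
time: 10.38
tool_pos: [0.5934, 0.2157, 0.2344]
tcp_rot: [2.304, 2.133, 0.006]
wrist_force: [-0.1, -0.7, 0.1]
width: 1.004
grip_force: 0.0
```

Run:
```python
from h import *
print(rel((.425,.31,.23),np.radians(90)),tool()[0]["q"])
c=bot.read_camera("top"); s=bot.read_camera("side")
a=cv2.resize(c["pixels"][190:310,160:320],None,fx=2.5,fy=2.5,interpolation=cv2.INTER_CUBIC);b=cv2.resize(s["pixels"][270:390,240:400],None,fx=2.5,fy=2.5)
cv2.imwrite("pics/3.png",np.hstack([a,b]))
```

```text
[np.float64(0.081), np.float64(-0.1752), np.float64(0.0038), np.float64(1.494)] [3.09232849e-01 1.88574902e-01 1.72131338e+00 8.78709535e-06
 1.22734731e+00 3.86212551e-01]
```

play_rows(
  steps=[0.01,-0.02,0,-0.18,0.02,-0.04,0,-0.36,0.03,-0.06,0,-0.54,0.04,-0.08,0,-0.72,0.05,-0.1,0,-0.9,0.06,-0.12,0,-1.08,0.07,-0.14,0,-1.26,0.08,-0.16,0,-1.44,0.081,-0.175,0.03,-1.62,0.081,-0.175,0.06,-1.648],
)

```text
time: 11.72
tool_pos: [0.4217, 0.3091, 0.1684]
tcp_rot: [0.006, -3.139, 0.003]
wrist_force: [-0.2, -0.0, -0.9]
width: 1.001
grip_force: 0.0
```

Run:
```python
from h import *
c=bot.read_camera("top"); s=bot.read_camera("side")
a=cv2.resize(c["pixels"][190:310,160:320],None,fx=2.5,fy=2.5,interpolation=cv2.INTER_CUBIC);b=cv2.resize(s["pixels"][270:390,240:400],None,fx=2.5,fy=2.5)
cv2.imwrite("pics/4.png",np.hstack([a,b]))
print(rel((.423,.31,.032),np.radians(90)),tool()[0]["q"])
```

```text
[np.float64(-0.0044), np.float64(0.0037), np.float64(0.1331), np.float64(0.001)] [ 5.83755498e-01  4.74034581e-02  2.01277000e+00 -2.59603772e-05
  1.09277489e+00 -9.87733347e-01]
```

View pics/4.png

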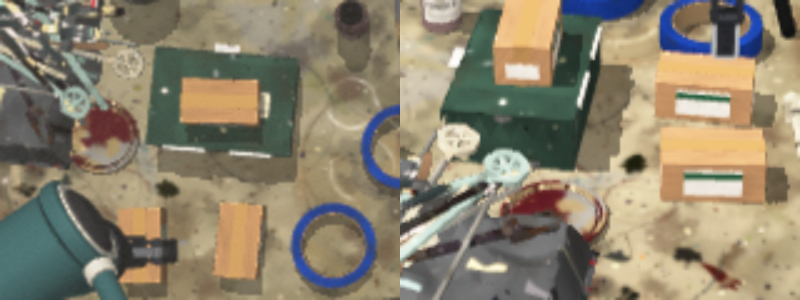

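Run:
```python
from h import *
c=bot.read_camera("top")
for q in blobs(c,(5,90,130),(17,220,255),200,(225,210,275,250))[0]:
    print(cv2.minAreaRect(cast(c,q[:,0],.101)[:,:2].astype(np.float32)))
q=np.array([(182,78),(257,80),(259,125),(182,122)])/2.5+[160,190]-.3
P=cast(c,q,.101);print(P.round(3),P.mean(0).round(4))
```

```text
((0.5918601751327515, 0.20261630415916443), (0.09025906026363373, 0.05067684128880501), 86.45011138916016)
[[0.619 0.247 0.101]
 [0.615 0.159 0.101]
 [0.563 0.157 0.101]
 [0.568 0.247 0.101]] [0.5914 0.2025 0.101 ]
```

play_rows(
  steps=[-0.003,0.003,0.04,0,-0.003,0.003,0.08,0,-0.003,0.003,0.11,0,-0.003,0.003,0.13,0,-0.003,0.003,0.134,0,-0.003,0.003,0.134,0],
)

```text
time: 12.62
tool_pos: [0.4276, 0.3128, 0.0379]
tcp_rot: [0.0, 3.141, 0.001]
wrist_force: [0.0, -0.6, -0.1]
width: 0.998
grip_force: 0.0
```

play_rows(
  steps=[0,0,0,0,0,0,0,0,0,0,0,0,0,0,0,0,0,0,0,0,0,0,0,0],
  jaw=255,
  grip_force=50,
)

```text
time: 13.38
tool_pos: [0.428, 0.3132, 0.0387]
tcp_rot: [-0.0, 3.14, 0.002]
wrist_force: [-0.1, -0.6, 7.2]
width: 0.6
grip_force: 52.4
```

play_rows(
  steps=[0,0,-0.05,0,0,0,-0.1,0.18,-0.01,-0.01,-0.15,0.36,-0.03,-0.02,-0.16,0.54,-0.055,-0.04,-0.16,0.72,-0.08,-0.06,-0.16,0.9,-0.11,-0.08,-0.16,1.08,-0.14,-0.1,-0.16,1.26,-0.164,-0.114,-0.16,1.44,-0.164,-0.114,-0.16,1.64],
)

```text
time: 14.62
tool_pos: [0.5921, 0.1971, 0.1964]
tcp_rot: [-2.292, -2.148, 0.001]
wrist_force: [-0.2, 0.3, -1.0]
width: 0.594
grip_force: 53.4
```

play_rows(
  steps=[0,0,0,0.02,0,0,0,0.02,0,0,0,0.02],
)

```text
time: 15.0
tool_pos: [0.5905, 0.1989, 0.1971]
tcp_rot: [-2.302, -2.137, 0.0]
wrist_force: [-0.2, 0.4, -1.6]
width: 0.599
grip_force: 53.4
```

Run:
```python
from h import *
print(rel((.592,.199,.140),np.radians(-4)),tool()[0]["width"],tool()[0]["tool_pos"])
```

```text
[np.float64(0.0003), np.float64(0.0015), np.float64(0.0571), np.float64(-0.004)] 0.5993143709495347 [0.59050317 0.19886013 0.19713842]
```

play_rows(
  steps=[0,0.001,0.02,0,0,0.001,0.04,0,0,0.001,0.05,0,0,0.001,0.054,0,0,0.001,0.056,0,0,0.001,0.058,0,0,0.001,0.059,0,0,0.001,0.06,0,0,0.001,0.06,0],
)

```text
time: 16.12
tool_pos: [0.5925, 0.1987, 0.1394]
tcp_rot: [2.304, 2.134, 0.002]
wrist_force: [-2.3, -0.9, 6.6]
width: 0.593
grip_force: 54.3
```

Run:
```python
from h import *
print(tool()[0]["wrist_force"],tool()[0]["tool_pos"])
```

```text
[-2.29455765 -0.9481831   6.55845406] [0.59251136 0.19871737 0.13936435]
```

play_rows(
  steps=[0,0,0,0,0,0,0,0,0,0,0,0,0,0,0,0,0,0,-0.03,0,0,0,-0.07,0,0,0,-0.1,0,0,0,-0.1,0],
  jaw=0,
)

```text
time: 17.12
tool_pos: [0.594, 0.1991, 0.2409]
tcp_rot: [2.303, 2.133, 0.009]
wrist_force: [0.8, 0.1, -0.4]
width: 1.001
grip_force: 0.0
```

play_rows(
  steps=[-0.002,-0.02,0,-0.18,-0.004,-0.04,0,-0.36,-0.006,-0.06,0,-0.54,-0.01,-0.08,0,-0.72,-0.015,-0.1,0,-0.9,-0.02,-0.12,0.03,-1.08,-0.0215,-0.145,0.06,-1.26,-0.0215,-0.165,0.08,-1.44,-0.0215,-0.165,0.1,-1.545,-0.0215,-0.165,0.12,-1.545],
)

```text
time: 18.38
tool_pos: [0.4243, 0.1893, 0.1151]
tcp_rot: [-0.159, -3.136, 0.001]
wrist_force: [0.1, 0.2, 0.3]
width: 1.0
grip_force: 0.0
```

Run:
```python
from h import *
c=bot.read_camera("top")
for q in blobs(c,(5,90,130),(17,220,255),200,(225,210,275,250))[0]:
    print("stack",cv2.minAreaRect(cast(c,q[:,0],.143)[:,:2].astype(np.float32)))
print(rel((.426,.19,.036),np.radians(84.5)),tool()[0]["tool_pos"])
s=bot.read_camera("side")
a=cv2.resize(c["pixels"][190:310,160:320],None,fx=2.5,fy=2.5,interpolation=cv2.INTER_CUBIC);b=cv2.resize(s["pixels"][230:350,240:400],None,fx=2.5,fy=2.5)
cv2.imwrite("pics/5.png",np.hstack([a,b]))
```

```text
stack ((0.5921012759208679, 0.20036497712135315), (0.0878765657544136, 0.05402229726314545), 88.93702697753906)
[np.float64(-0.0038), np.float64(0.0021), np.float64(0.0764), np.float64(-0.006)] [0.42245959 0.18851084 0.11246014]
```

View pics/5.png

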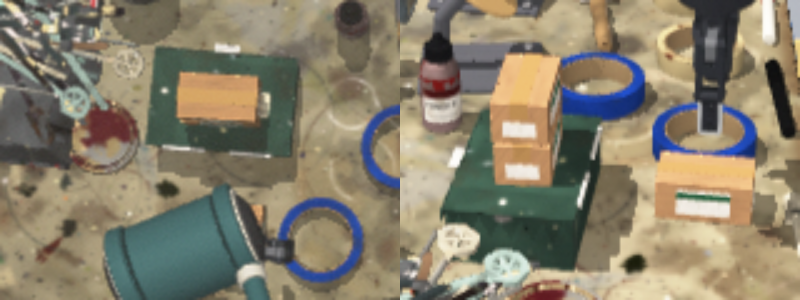

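```bash
cat > rolls.py <<'E'
from h import *
def rolls(c,show=True):
    out=[]
    for n,lo,hi,z in [("blue",(108,150,60),(125,255,255),.025)]:
        for q in blobs(c,lo,hi,80,(160,225,480,315))[0]:
            P=cast(c,q[:,0],z)[:,:2].astype(np.float32); (x,y),r=cv2.minEnclosingCircle(P)
            print(n,round(x,3),round(y,3),"r",round(r,3))
E
python3 - <<'E'
from rolls import *
c=bot.read_camera("top"); rolls(c)
for q in blobs(c,(5,90,130),(17,220,255),60,(235,265,280,310))[0]:
    print("cart",cast(c,q[:,0],.042)[:,:2].min(0),cast(c,q[:,0],.042)[:,:2].max(0))
E
```

```text
blue 0.426 0.091 r 0.05
blue 0.539 -0.012 r 0.051
```

play_rows(
  steps=[-0.005,-0.04,0,0,-0.01,-0.08,0,0,-0.0155,-0.1075,0,0,-0.0155,-0.1075,0,0,-0.0155,-0.1075,0,0,-0.0155,-0.1075,0.04,0,-0.0155,-0.1075,0.07,0,-0.0155,-0.1075,0.085,0,-0.0155,-0.1075,0.085,0],
  jaw=255,
)

```text
time: 19.65
tool_pos: [0.4294, 0.0817, 0.0315]
tcp_rot: [-0.159, -3.135, 0.0]
wrist_force: [-1.0, -0.5, -0.6]
width: 0.002
grip_force: 0.0
```

play_rows(
  steps=[-0.001,-0.01,0,0,-0.002,-0.02,0,0,-0.003,-0.03,0,0,-0.004,-0.04,0,0,-0.0045,-0.045,0,0,-0.004,-0.04,0,0,-0.004,-0.04,-0.04,0,-0.004,-0.04,-0.085,0],
)

```text
time: 20.65
tool_pos: [0.4289, 0.0401, 0.1175]
tcp_rot: [-0.161, -3.135, 0.001]
wrist_force: [1.4, 0.9, 0.9]
width: -0.002
grip_force: 0.0
```

play_rows(
  steps=[0.005,0.05,0,0,0.01,0.1,0,0,0.0155,0.148,0,0,0.0155,0.148,0,0,0.0155,0.148,0,0,0.0155,0.148,0,0],
  jaw=0,
)

```text
time: 21.4
tool_pos: [0.4297, 0.1884, 0.117]
tcp_rot: [-0.163, -3.137, 0.001]
wrist_force: [-0.8, -0.4, -0.5]
width: 1.0
grip_force: 0.0
```

Run:
```python
from rolls import *
c=bot.read_camera("top"); rolls(c)
print(rel((.426,.19,.036),np.radians(84.5)),tool()[0]["tool_pos"])
```

```text
blue 0.428 0.073 r 0.051
blue 0.539 -0.012 r 0.051
[np.float64(0.0039), np.float64(0.0012), np.float64(0.0811), np.float64(-0.008)] [0.4297555  0.18840627 0.11710484]
```

play_rows(
  steps=[0.003,0.001,0.03,0,0.003,0.001,0.06,0,0.003,0.001,0.075,0,0.003,0.001,0.081,0,0.003,0.001,0.081,0],
)

```text
time: 22.08
tool_pos: [0.4273, 0.1909, 0.0365]
tcp_rot: [0.161, 3.137, 0.0]
wrist_force: [0.4, 0.0, -0.4]
width: 0.997
grip_force: 0.0
```

play_rows(
  steps=[0,0,0,0,0,0,0,0,0,0,0,0,0,0,0,0,0,0,0,0,0,0,0,0],
  jaw=255,
  grip_force=50,
)

```text
time: 22.82
tool_pos: [0.428, 0.1916, 0.0375]
tcp_rot: [0.16, 3.135, 0.001]
wrist_force: [-1.2, 0.9, 5.7]
width: 0.598
grip_force: 53.7
```

Run:
```python
from h import *
print(rel((.592,.201,.24),np.radians(-4)),tool()[0]["tool_pos"],tool()[0]["width"],tool()[0]["wrist_force"])
```

```text
[np.float64(-0.1626), np.float64(0.0263), np.float64(-0.2022), np.float64(1.539)] [0.42801552 0.19157024 0.03745812] 0.598406329585955 [-1.17324625  0.91989624  5.67369201]
```

play_rows(
  steps=[0,0,-0.05,0,0,0,-0.1,0.18,0,0,-0.15,0.36,-0.01,0.002,-0.2,0.54,-0.03,0.005,-0.202,0.72,-0.055,0.008,-0.202,0.9,-0.085,0.013,-0.202,1.08,-0.115,0.018,-0.202,1.26,-0.145,0.022,-0.202,1.44,-0.1626,0.0245,-0.202,1.539],
)

```text
time: 24.08
tool_pos: [0.592, 0.1987, 0.2373]
tcp_rot: [-2.302, -2.137, 0.002]
wrist_force: [-0.1, 0.1, -0.1]
width: 0.596
grip_force: 53.1
```

play_rows(
  steps=[0,0,0,0,0,0,0,0,0,0,0,0],
)

```text
time: 24.45
tool_pos: [0.5903, 0.1989, 0.2381]
tcp_rot: [-2.297, -2.143, 0.001]
wrist_force: [0.4, 0.6, -1.6]
width: 0.598
grip_force: 53.1
```

Run:
```python
from h import *
print(rel((.592,.199,.1805),np.radians(-3)),tool()[0]["tool_pos"],tool()[0]["width"],tool()[0]["wrist_force"])
```

```text
[np.float64(0.0003), np.float64(0.0018), np.float64(0.0576), np.float64(-0.017)] [0.59027082 0.19887754 0.23814731] 0.5983148828638446 [ 0.36991383  0.57764322 -1.61624156]
```

play_rows(
  steps=[0,0.002,0.02,0,0,0.002,0.04,0,0,0.002,0.05,0,0,0.002,0.054,0,0,0.002,0.056,0,0,0.002,0.058,0,0,0.002,0.059,0,0,0.002,0.06,0,0,0.002,0.06,0],
)

```text
time: 25.58
tool_pos: [0.5937, 0.1989, 0.1801]
tcp_rot: [2.298, 2.141, 0.002]
wrist_force: [-1.9, -0.7, 5.6]
width: 0.592
grip_force: 53.9
```

play_rows(
  steps=[0,0,0,0,0,0,0,0,0,0,0,0,0,0,0,0,0,0,-0.03,0,0,0,-0.07,0,0,0,-0.1,0,0,0,-0.1,0],
  jaw=0,
)

```text
time: 26.58
tool_pos: [0.5951, 0.1993, 0.282]
tcp_rot: [2.296, 2.14, 0.01]
wrist_force: [0.0, -0.2, -0.8]
width: 1.002
grip_force: 0.0
```

play_rows(
  steps=[-0.01,-0.02,0,0.18,-0.02,-0.04,0,0.36,-0.03,-0.06,0,0.54,-0.05,-0.08,0,0.72,-0.07,-0.1,0,0.9,-0.09,-0.12,0,1.08,-0.11,-0.14,0,1.26,-0.137,-0.155,0,1.44,-0.137,-0.155,0,1.5,-0.137,-0.155,0,1.5],
  jaw=147,
)

```text
time: 27.82
tool_pos: [0.4281, 0.0726, 0.2769]
tcp_rot: [3.141, 0.001, -0.003]
wrist_force: [0.3, 0.2, 0.3]
width: 0.423
grip_force: 0.0
```

Run:
```python
from rolls import *
c=bot.read_camera("top"); s=bot.read_camera("side"); rolls(c)
for q in blobs(c,(5,90,130),(17,220,255),200,(225,210,275,250))[0]:
    print("stack",cv2.minAreaRect(cast(c,q[:,0],.185)[:,:2].astype(np.float32)))
print(tool()[0]["tool_pos"],tool()[0]["tcp_rot"],tool()[0]["width"])
a=cv2.resize(c["pixels"][170:310,320:440],None,fx=4,fy=4,interpolation=cv2.INTER_CUBIC)
b=cv2.resize(s["pixels"][170:310,240:320],None,fx=4,fy=4,interpolation=cv2.INTER_CUBIC)
cv2.imwrite("pics/6.png",np.hstack([a,b]))
```

```text
blue 0.539 -0.012 r 0.051
stack ((0.5906063914299011, 0.19736137986183167), (0.09030482918024063, 0.05783193185925484), 88.96101379394531)
[0.42856906 0.07300333 0.27735385] [ 3.14145747e+00  2.43074976e-03 -2.26306755e-03] 0.42259762233137516
```

View pics/6.png

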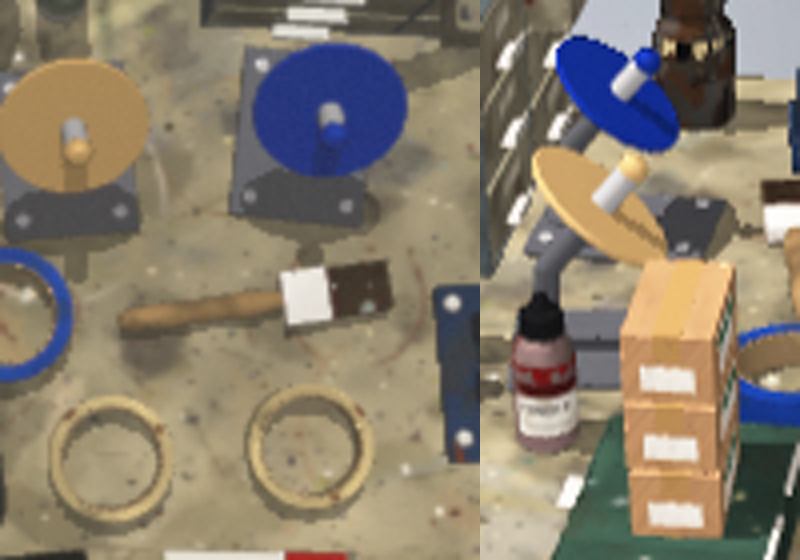

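Run:
```python
from h import *
c=bot.read_camera("top");s=bot.read_camera("side")
def C(n,u,v,z): print(n,cast(c,(320+u/4-.4,170+v/4-.4),z)[0].round(3))
C("tan1",111,457,.025);C("tan2",311,446,.025)
C("tfl",75,126,.115);C("bfl",330,110,.115);C("tcap",77,152,.146);C("bcap",333,133,.146)
def S(n,u,v,z): print("S",n,cast(s,(240+(u-480)/4-.4,170+v/4-.4),z)[0].round(3))
S("tfl",600,206,.115);S("bfl",618,93,.115);S("tcap",636,163,.146);S("bcap",648,58,.146)
# triangulate
def tri(a,b):
    Pt=[np.array(k["mtx"])@np.c_[np.array(k["R"]),np.array(k["t"])] for k in(c,s)]
    X=cv2.triangulatePoints(Pt[0],Pt[1],np.float64([320+a[0]/4-.4,170+a[1]/4-.4]),np.float64([240+(b[0]-480)/4-.4,170+b[1]/4-.4]));return (X[:3]/X[3]).ravel().round(3)
print("tri",tri((75,126),(600,206)),tri((330,110),(618,93)),tri((77,152),(636,163)),tri((333,133),(648,58)))
```

```text
tan1 [ 0.428 -0.091  0.025]
tan2 [ 0.434 -0.244  0.025]
tfl [ 0.67  -0.063  0.115]
bfl [ 0.679 -0.249  0.115]
tcap [ 0.647 -0.062  0.146]
bcap [ 0.657 -0.245  0.146]
S tfl [ 0.665 -0.057  0.115]
S bfl [ 0.673 -0.244  0.115]
S tcap [ 0.64  -0.059  0.146]
S bcap [ 0.649 -0.237  0.146]
tri [ 0.668 -0.064  0.112] [ 0.675 -0.25   0.113] [ 0.643 -0.063  0.144] [ 0.653 -0.246  0.143]
```

play_rows(
  steps=[0,0.03,0.03,0,0,0.045,0.08,0,0,0.045,0.13,0,0,0.045,0.18,0,0,0.045,0.22,0,0,0.045,0.245,0,0,0.045,0.256,0,0,0.045,0.256,0,0,0.045,0.256,0],
)

```text
time: 29.15
tool_pos: [0.4302, 0.0281, 0.0234]
tcp_rot: [-3.142, -0.001, -0.004]
wrist_force: [0.0, 0.5, -0.2]
width: 0.421
grip_force: 0.0
```

play_rows(
  steps=[0,0,0,0,0,0,0,0,0,0,0,0,0,0,0,0,0,0,0,0],
  jaw=255,
  grip_force=30,
)

```text
time: 29.78
tool_pos: [0.4302, 0.0279, 0.0233]
tcp_rot: [3.142, 0.001, 0.004]
wrist_force: [0.1, -0.2, 6.0]
width: 0.172
grip_force: 28.6
```

play_rows(
  steps=[0,0,-0.03,0,0,0,-0.07,0,0,0,-0.12,0,0,0,-0.17,0,0,0,-0.17,0],
)

```text
time: 30.4
tool_pos: [0.4321, 0.028, 0.1969]
tcp_rot: [-3.142, -0.0, -0.015]
wrist_force: [0.4, 0.2, -1.1]
width: 0.175
grip_force: 29.1
```

Run:
```python
from rolls import *
c=bot.read_camera("top"); s=bot.read_camera("side")
st=tool()[0];print(st["tool_pos"],st["tcp_rot"],st["width"]*85,st["grip_force"])
for q in blobs(c,(108,150,60),(125,255,255),50,(230,220,400,315))[0]:
    P=cast(c,q[:,0],st["tool_pos"][2]+.003)[:,:2]; print(P.min(0).round(3),P.max(0).round(3))
a=cv2.resize(c["pixels"][200:320,260:420],None,fx=2.5,fy=2.5);b=cv2.resize(s["pixels"][170:290,300:460],None,fx=2.5,fy=2.5)
cv2.imwrite("pics/7.png",np.hstack([a,b]))
```

```text
[0.42867411 0.02792074 0.19218932] [3.14152442e+00 3.93917311e-04 5.65505590e-04] 14.280615445665243 29.085990514140576
[ 0.486 -0.051] [0.573 0.035]
```

View pics/7.png

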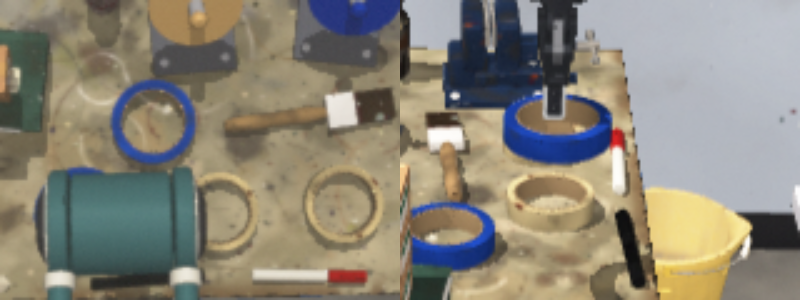

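play_rows(
  steps=[0.02,0.03,-0.018,0,0.048,0.07,-0.018,0,0.08,0.115,-0.018,0,0.112,0.16,-0.018,0,0.144,0.207,-0.018,0,0.176,0.253,-0.018,0,0.205,0.295,-0.018,0,0.22,0.3165,-0.018,0,0.22,0.3165,-0.018,0,0.22,0.3165,-0.018,0],
)

```text
time: 31.75
tool_pos: [0.6475, -0.2873, 0.2076]
tcp_rot: [-3.139, -0.001, 0.007]
wrist_force: [0.2, 0.2, -0.5]
width: 0.17
grip_force: 29.5
```

Run:
```python
from rolls import *
c=bot.read_camera("top"); s=bot.read_camera("side")
st=tool()[0];print(st["tool_pos"],st["tcp_rot"],st["width"]*85,st["grip_force"])
a=cv2.resize(c["pixels"][150:270,300:460],None,fx=2.5,fy=2.5);b=cv2.resize(s["pixels"][120:240,240:400],None,fx=2.5,fy=2.5)
cv2.imwrite("pics/8.png",np.hstack([a,b]))
```

```text
[ 0.64800888 -0.28708376  0.20915201] [-3.14035900e+00 -1.73020089e-03  3.26377172e-03] 15.001320661671766 29.473189844575245
```

View pics/8.png

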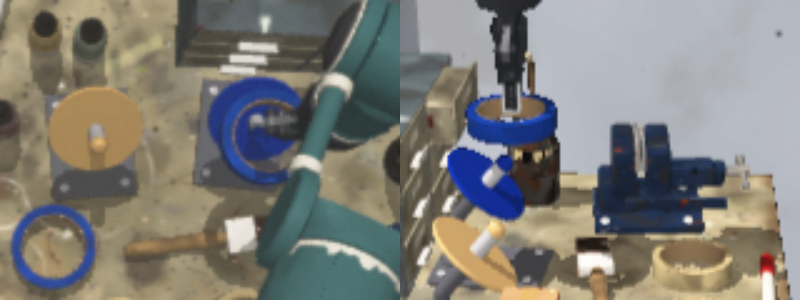

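play_rows(
  steps=[0,0.001,0.015,0,0,0.001,0.03,0,0,0.001,0.04,0,0,0.001,0.044,0,0,0.001,0.048,0,0,0.001,0.052,0,0,0.001,0.056,0,0,0.001,0.06,0],
  grip_force=20,
)

```text
time: 32.85
tool_pos: [0.6491, -0.2899, 0.1509]
tcp_rot: [3.141, 0.0, 0.001]
wrist_force: [-2.1, -0.6, 1.9]
width: 0.174
grip_force: 26.9
```

play_rows(
  steps=[0,0,0.003,0,0,0,0.006,0,0,0,0.009,0,0,0,0.012,0],
)

```text
time: 33.35
tool_pos: [0.6481, -0.2903, 0.1394]
tcp_rot: [3.141, 0.001, -0.002]
wrist_force: [-7.6, -2.0, 7.9]
width: 0.175
grip_force: 35.6
```

play_rows(
  steps=[0,0,0.003,0,0,0,0.006,0,0,0,0.009,0,0,0,0.012,0],
)

```text
time: 33.85
tool_pos: [0.6477, -0.2895, 0.1281]
tcp_rot: [-3.141, -0.001, 0.004]
wrist_force: [-8.6, 2.6, 8.8]
width: 0.175
grip_force: 47.5
```

Run:
```python
from rolls import *
s=bot.read_camera("side"); st=tool()[0]; print(st["tool_pos"],st["wrist_force"],st["width"]*85)
for q in blobs(s,(108,150,40),(125,255,255),50,(240,160,330,230))[0]:
    print(cv2.minAreaRect(q),cv2.boundingRect(q))
cv2.imwrite("pics/9.png",cv2.resize(s["pixels"][140:240,240:360],None,fx=5,fy=5))
```

```text
[ 0.64766664 -0.28923191  0.12741326] [-9.19725247  1.07090366 10.30061817] 14.659609943025282
((279.2445068359375, 192.45254516601562), (45.19551467895508, 25.80160140991211), 19.98310661315918) (259, 179, 44, 29)
```

View pics/9.png

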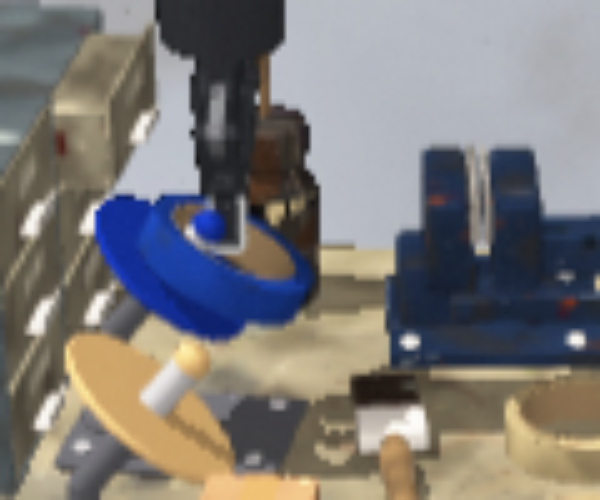

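play_rows(
  steps=[0,0,0.003,0,0,0,0.005,0,0,0,0.005,0],
)

```text
time: 34.28
tool_pos: [0.6479, -0.2891, 0.1245]
tcp_rot: [-3.141, -0.001, 0.003]
wrist_force: [-12.6, 2.9, 16.7]
width: 0.173
grip_force: 55.0
```

play_rows(
  steps=[0,0,0,0,0,0,0,0,0,0,0,0,0,0,-0.01,0,0,0,-0.03,0,0,0,-0.06,0,0,0,-0.09,0,0,0,-0.12,0],
  jaw=165,
)

```text
time: 35.28
tool_pos: [0.6496, -0.2894, 0.2437]
tcp_rot: [3.141, 0.001, 0.003]
wrist_force: [0.6, 0.2, 0.1]
width: 0.356
grip_force: 0.0
```

Run:
```python
from rolls import *
c=bot.read_camera("top");s=bot.read_camera("side"); st=tool()[0]; print(st["tool_pos"],st["wrist_force"],st["width"]*85)
for q in blobs(s,(108,150,40),(125,255,255),50,(240,160,330,230))[0]:
    print(cv2.minAreaRect(q),cv2.boundingRect(q))
rolls(c)
print(rel((.539,-.057,.12)))
cv2.imwrite("pics/10.png",cv2.resize(s["pixels"][140:240,240:360],None,fx=5,fy=5))
```

```text
[ 0.65188927 -0.2905798   0.24805369] [0.81574473 0.06252161 0.74797893] 30.169842716770194
((279.25384521484375, 192.93075561523438), (46.01688003540039, 24.434839248657227), 29.74488067626953) (259, 179, 42, 32)
blue 0.539 -0.012 r 0.051
[np.float64(-0.114), np.float64(-0.2342), np.float64(0.126)]
```

```bash
cat >> h.py <<'E'
def pred(c,o,yaw,off,R,zs,Rf=.056):
    """bounding box of flange + rolls flat at offset off downhill, layers to height zs"""
    z=np.array([-np.cos(np.radians(50))*np.cos(yaw),-np.cos(np.radians(50))*np.sin(yaw),np.sin(np.radians(50))])
    y=np.array([np.sin(yaw),-np.cos(yaw),0]); x=np.cross(y,z)  # level y
    d=x if x[2]<0 else -x
    a=np.linspace(0,2*np.pi,72)[:,None]
    ring=lambda o,r,h:o+h*z+r*(np.cos(a)*d+np.sin(a)*y)
    P=np.vstack([ring(o,Rf,0)]+[ring(o+off*d,R,h) for h in zs])
    p=proj(c,P).astype(np.float32); return cv2.boundingRect(p),cv2.minAreaRect(p)
E
python3 - <<'E'
from h import *
s=bot.read_camera("side")
for off in(0,.015,.022,.028): print(off,pred(s,np.array([.677,-.248,.115]),-.15,off,.052,(0,.025)))
print(pred(s,np.array([.677,-.248,.115]),-.15,0,.052,()))
E
```

```text
0 ((257, 173, 35, 34), ((274.8517761230469, 189.93722534179688), (38.25604248046875, 24.502052307128906), 41.64681625366211))
0.015 ((257, 176, 39, 34), ((276.3450927734375, 191.180419921875), (42.14009094238281, 24.6287841796875), 41.646820068359375))
0.022 ((257, 178, 41, 33), ((277.25067138671875, 192.00881958007812), (45.01082229614258, 24.293502807617188), 36.78817367553711))
0.028 ((257, 178, 43, 34), ((278.0250244140625, 192.6803436279297), (47.09991455078125, 24.11843490600586), 35.867637634277344))
((257, 178, 31, 29), ((272.5758056640625, 192.49652099609375), (38.25604248046875, 17.652263641357422), 41.64681625366211))
```

play_rows(
  steps=[-0.014,-0.04,0,0,-0.035,-0.09,0,0,-0.06,-0.14,0,0,-0.09,-0.19,0,0,-0.11,-0.225,0.03,0,-0.112,-0.233,0.06,0,-0.112,-0.233,0.1,0,-0.112,-0.233,0.12,0,-0.112,-0.233,0.12,0],
  jaw=147,
)

```text
time: 36.55
tool_pos: [0.5342, -0.0559, 0.1182]
tcp_rot: [-3.141, -0.001, 0.01]
wrist_force: [-0.3, 0.2, 1.1]
width: 0.427
grip_force: 0.0
```

Run:
```python
from h import *
print(rel((.539,-.057,.0225)),tool()[0]["tool_pos"])
```

```text
[np.float64(0.0054), np.float64(0.0012), np.float64(0.0956)] [ 0.53424152 -0.05591294  0.11815958]
```

play_rows(
  steps=[0.004,0.001,0.03,0,0.004,0.001,0.06,0,0.004,0.001,0.08,0,0.004,0.001,0.092,0,0.004,0.001,0.095,0,0.004,0.001,0.095,0],
)

```text
time: 37.3
tool_pos: [0.5417, -0.0576, 0.027]
tcp_rot: [3.141, 0.0, 0.002]
wrist_force: [0.0, -0.6, 0.5]
width: 0.419
grip_force: 0.0
```

play_rows(
  steps=[0,0,0,0,0,0,0,0,0,0,0,0,0,0,0,0,0,0,0,0],
  jaw=255,
  grip_force=30,
)

```text
time: 37.92
tool_pos: [0.5419, -0.0576, 0.0272]
tcp_rot: [3.141, 0.0, 0.003]
wrist_force: [0.0, 1.6, 4.9]
width: 0.177
grip_force: 29.3
```

play_rows(
  steps=[0,0,-0.04,0,0,0,-0.09,0,0,0,-0.14,0,0,0,-0.19,0,0,0,-0.2,0,0,0,-0.2,0],
)

```text
time: 38.67
tool_pos: [0.5409, -0.0575, 0.2262]
tcp_rot: [3.141, 0.001, 0.001]
wrist_force: [-0.9, 0.8, -1.0]
width: 0.173
grip_force: 30.1
```

Run:
```python
from rolls import *
c=bot.read_camera("top");s=bot.read_camera("side"); st=tool()[0]; print(st["tool_pos"],st["width"]*85,st["grip_force"])
for q in blobs(s,(108,150,40),(125,255,255),50,(240,120,400,270))[0]:
    print("side blue",cv2.boundingRect(q))
ce=st["tool_pos"]+[0,.045,-.0105]
a=np.linspace(0,6.28,60)[:,None]
P=np.vstack([ce+[0,0,h]+.052*np.c_[np.cos(a),np.sin(a),0*a] for h in(-.0125,.0125)])
print("expected",cv2.boundingRect(proj(s,P).astype(np.float32)))
print(rel((.6345,-.286,st["tool_pos"][2])))
```

```text
[ 0.53947642 -0.05731338  0.22385179] 14.539747575491425 30.147834143917862
side blue (259, 179, 80, 32)
expected (294, 181, 43, 27)
[np.float64(0.0949), np.float64(0.2287), np.float64(-0.0005)]
```

play_rows(
  steps=[0.01,0.025,0,0,0.03,0.07,0,0,0.05,0.12,0,0,0.07,0.165,0,0,0.088,0.21,0,0,0.095,0.2287,0,0,0.095,0.2287,0,0,0.095,0.2287,0,0,0.095,0.2287,0,0],
)

```text
time: 39.9
tool_pos: [0.6357, -0.2846, 0.2262]
tcp_rot: [-3.141, -0.003, 0.001]
wrist_force: [0.2, 1.1, -0.2]
width: 0.169
grip_force: 30.2
```

Run:
```python
from h import *
print(rel((.6347,-.286,.185)),tool()[0]["tool_pos"],tool()[0]["width"])
```

```text
[np.float64(-0.001), np.float64(0.0015), np.float64(0.0412)] [ 0.63570507 -0.28455777  0.22617365] 0.16906169618947534
```

play_rows(
  steps=[0,0.001,0.015,0,0,0.001,0.03,0,0,0.001,0.04,0,0,0.001,0.044,0,0,0.001,0.048,0,0,0.001,0.052,0,0,0.001,0.056,0],
  grip_force=20,
)

```text
time: 40.78
tool_pos: [0.6363, -0.2874, 0.1715]
tcp_rot: [3.141, 0.001, 0.002]
wrist_force: [-3.7, 1.4, 4.3]
width: 0.167
grip_force: 29.3
```

play_rows(
  steps=[0,0,0.003,0,0,0,0.006,0,0,0,0.009,0,0,0,0.012,0],
)

```text
time: 41.28
tool_pos: [0.6356, -0.2872, 0.1578]
tcp_rot: [-3.142, -0.0, 0.001]
wrist_force: [-4.5, -0.2, 4.4]
width: 0.17
grip_force: 28.7
```

Run:
```python
from h import *
s=bot.read_camera("side"); st=tool()[0]; print(st["tool_pos"],st["wrist_force"],st["width"]*85)
for q in blobs(s,(108,150,40),(125,255,255),50,(240,140,330,230))[0]:
    print(cv2.minAreaRect(q),cv2.boundingRect(q))
for off in(.016,.025): print(off,pred(s,np.array([.677,-.248,.115]),-.15,off,.052,(0,.025,.05)))
```

```text
[ 0.63547491 -0.28715963  0.15731348] [-4.33456895 -0.69669588  3.74060333] 14.40597795815079
((280.6000061035156, 189.1999969482422), (45.53679656982422, 32.88768768310547), 18.43494987487793) (259, 172, 47, 38)
0.016 ((257, 171, 45, 39), ((279.0404357910156, 188.5242919921875), (42.28673553466797, 32.308006286621094), 42.99859619140625))
0.025 ((257, 173, 47, 39), ((280.21221923828125, 189.51739501953125), (45.31367492675781, 32.47510528564453), 43.151390075683594))
```

play_rows(
  steps=[0,0,0.003,0,0,0,0.006,0,0,0,0.008,0,0,0,0.008,0],
)

```text
time: 41.82
tool_pos: [0.6361, -0.287, 0.1502]
tcp_rot: [-3.141, -0.001, -0.0]
wrist_force: [-3.3, -0.4, 3.5]
width: 0.167
grip_force: 29.0
```

play_rows(
  steps=[0,0,0,0,0,0,0,0,0,0,0,0,0,0,-0.01,0,0,0,-0.03,0,0,0,-0.06,0,0,0,-0.09,0,0,0,-0.09,0],
  jaw=165,
)

```text
time: 42.82
tool_pos: [0.6386, -0.2884, 0.2465]
tcp_rot: [3.137, 0.0, 0.014]
wrist_force: [0.2, -0.3, -0.0]
width: 0.352
grip_force: 0.0
```

Run:
```python
from h import *
s=bot.read_camera("side"); st=tool()[0]; print(st["tool_pos"],st["wrist_force"],st["width"]*85)
for q in blobs(s,(108,150,40),(125,255,255),50,(240,140,330,230))[0]:
    print(cv2.minAreaRect(q),cv2.boundingRect(q))
for off in(.022,.028): print(off,pred(s,np.array([.677,-.248,.115]),-.15,off,.052,(0,.025,.05)))
print(rel((.434,-.287,.12)))
c=bot.read_camera("top")
# tan rolls by edges: Hough circles
g=cv2.cvtColor(c["pixels"],cv2.COLOR_BGR2GRAY)[250:310,310:430]
h=cv2.HoughCircles(cv2.resize(g,None,fx=4,fy=4,interpolation=cv2.INTER_CUBIC),cv2.HOUGH_GRADIENT,1,150,param1=80,param2=25,minRadius=45,maxRadius=68)
for u,v,r in (h[0] if h is not None else []): print("hough",cast(c,(310+u/4-.4,250+v/4-.4),.025)[0].round(3),r/4*.00303)
```

```text
[ 0.63746231 -0.28786581  0.24394761] [ 0.13317198 -1.24475645  0.21517787] 29.802444405238536
((281.7500305175781, 190.75001525878906), (44.547725677490234, 32.526912689208984), 45.0) (259, 175, 47, 35)
0.022 ((257, 172, 46, 39), ((279.82177734375, 189.18661499023438), (44.30534362792969, 32.41741180419922), 43.10053634643555))
0.028 ((257, 173, 48, 39), ((280.6025085449219, 189.84799194335938), (46.321346282958984, 32.53455352783203), 43.20231628417969))
[np.float64(-0.2041), np.float64(-0.0013), np.float64(0.1229)]
hough [ 0.427 -0.091  0.025] 0.03901125
hough [ 0.434 -0.243  0.025] 0.045980252
```

play_rows(
  steps=[-0.02,0,0,0,-0.06,0,0,0,-0.11,0,0,0,-0.16,0,0,0,-0.195,0,0.02,0,-0.204,-0.001,0.06,0,-0.204,-0.001,0.1,0,-0.204,-0.001,0.12,0,-0.204,-0.001,0.12,0,-0.204,-0.001,0.12,0],
  jaw=155,
)

```text
time: 44.18
tool_pos: [0.4322, -0.2863, 0.1206]
tcp_rot: [3.142, 0.001, 0.0]
wrist_force: [0.5, -0.6, -0.2]
width: 0.39
grip_force: 0.0
```

Run:
```python
from h import *
print(rel((.434,-.286,.0225)),tool()[0]["tool_pos"],tool()[0]["width"]*85)
```

```text
[np.float64(0.0018), np.float64(-0.0003), np.float64(0.0981)] [ 0.43223149 -0.28632966  0.12058437] 33.118217020135
```

play_rows(
  steps=[0.001,0,0.03,0,0.001,0,0.06,0,0.001,0,0.082,0,0.001,0,0.094,0,0.001,0,0.098,0,0.001,0,0.098,0],
)

```text
time: 44.92
tool_pos: [0.4336, -0.2867, 0.023]
tcp_rot: [3.141, 0.001, 0.002]
wrist_force: [1.2, 0.6, 1.0]
width: 0.393
grip_force: 0.0
```

play_rows(
  steps=[0,0,0,0,0,0,0,0,0,0,0,0,0,0,0,0,0,0,0,0],
  jaw=255,
  grip_force=30,
)

```text
time: 45.55
tool_pos: [0.4338, -0.2868, 0.023]
tcp_rot: [3.141, 0.0, 0.002]
wrist_force: [0.5, -0.5, 5.2]
width: 0.123
grip_force: 29.5
```

play_rows(
  steps=[0,0,-0.04,0,0,0,-0.09,0,0,0,-0.14,0,0,0,-0.18,0,0,0,-0.19,0,0,0,-0.19,0],
)

```text
time: 46.3
tool_pos: [0.4326, -0.286, 0.2116]
tcp_rot: [-3.141, -0.0, 0.001]
wrist_force: [-0.2, -0.3, -0.7]
width: 0.125
grip_force: 29.4
```

Run:
```python
from h import *
st=tool()[0]; print(st["tool_pos"],st["width"]*85,st["grip_force"])
print(rel((.639,-.104,st["tool_pos"][2])))
```

```text
[ 0.43264465 -0.28601436  0.21162506] 10.656144481814957 29.35796250043495
[np.float64(0.2064), np.float64(-0.182), np.float64(-0.0001)]
```

play_rows(
  steps=[0.005,-0.03,0,0,0.02,-0.07,0,0,0.05,-0.11,0,0,0.09,-0.14,0,0,0.13,-0.165,0,0,0.17,-0.182,0,0,0.2,-0.182,0,0,0.2065,-0.182,0,0,0.2065,-0.182,0,0,0.2065,-0.182,0,0],
)

```text
time: 47.55
tool_pos: [0.6379, -0.1044, 0.2112]
tcp_rot: [-3.141, 0.001, 0.004]
wrist_force: [-0.3, 0.2, -0.8]
width: 0.119
grip_force: 29.4
```

Run:
```python
from h import *
st=tool()[0]; print(st["tool_pos"],st["width"]*85,st["grip_force"])
print(rel((.639,-.104,.165)))
```

```text
[ 0.63791359 -0.10439273  0.21117942] 10.094116605107367 29.41163474068162
[np.float64(0.0012), np.float64(-0.0004), np.float64(0.0462)]
```

play_rows(
  steps=[0,0,0.015,0,0,0,0.03,0,0,0,0.04,0,0,0,0.046,0,0,0,0.05,0,0,0,0.054,0,0,0,0.058,0,0,0,0.062,0],
  grip_force=20,
)

```text
time: 48.55
tool_pos: [0.6399, -0.1046, 0.1512]
tcp_rot: [3.141, 0.001, 0.002]
wrist_force: [-4.0, -1.8, 7.6]
width: 0.123
grip_force: 32.2
```

play_rows(
  steps=[0,0,0.003,0,0,0,0.006,0,0,0,0.009,0,0,0,0.012,0,0,0,0.015,0],
)

```text
time: 49.18
tool_pos: [0.6392, -0.1053, 0.1371]
tcp_rot: [3.14, 0.001, -0.0]
wrist_force: [-7.0, -3.0, 7.2]
width: 0.123
grip_force: 42.6
```

Run:
```python
from h import *
s=bot.read_camera("side"); st=tool()[0]; print(st["tool_pos"],st["wrist_force"],st["width"]*85,st["grip_force"])
```

```text
[ 0.63912467 -0.10522199  0.13670113] [-6.53803624 -2.4007925   7.83527084] 10.59501291608935 42.84177628631369
```

play_rows(
  steps=[0,0,0.003,0,0,0,0.006,0,0,0,0.009,0,0,0,0.012,0,0,0,0.012,0],
)

```text
time: 49.85
tool_pos: [0.6405, -0.105, 0.1258]
tcp_rot: [3.14, 0.0, 0.005]
wrist_force: [-4.2, -2.6, 9.0]
width: 0.122
grip_force: 50.6
```

play_rows(
  steps=[0,0,0,0,0,0,0,0,0,0,0,0,0,0,-0.01,0,0,0,-0.03,0,0,0,-0.06,0,0,0,-0.09,0,0,0,-0.11,0,0,0,-0.11,0],
  jaw=165,
)

```text
time: 50.98
tool_pos: [0.641, -0.1044, 0.2365]
tcp_rot: [3.141, 0.001, 0.008]
wrist_force: [-0.4, -0.2, 0.3]
width: 0.354
grip_force: 0.0
```

Run:
```python
from h import *
s=bot.read_camera("side"); st=tool()[0]; print(st["tool_pos"],st["wrist_force"],st["width"]*85)
print(rel((.427,-.134,.12)))
cv2.imwrite("pics/11.png",cv2.resize(s["pixels"][160:260,220:380],None,fx=5,fy=5))
```

```text
[ 0.63990341 -0.10424896  0.23436949] [ 0.2631235   0.83026073 -0.87291193] 29.837118050781203
[np.float64(-0.2131), np.float64(0.0296), np.float64(0.114)]
```

View pics/11.png

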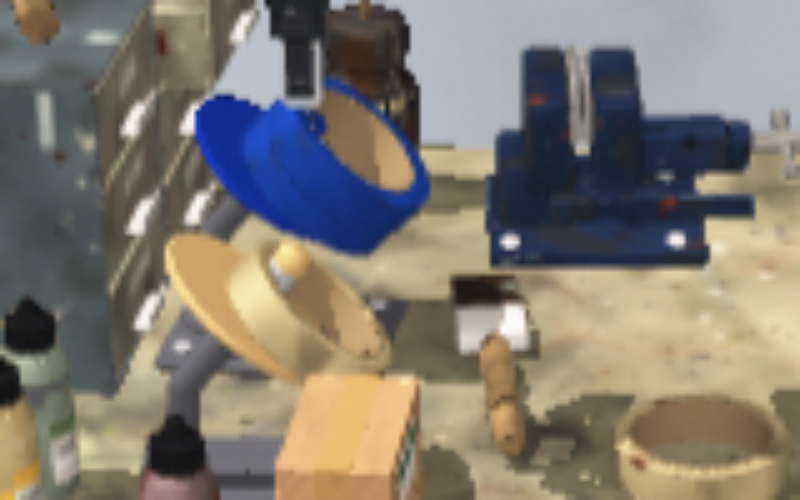

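play_rows(
  steps=[-0.02,0.002,0,0,-0.06,0.008,0,0,-0.11,0.015,0,0,-0.16,0.022,0,0,-0.2,0.028,0.02,0,-0.212,0.0295,0.06,0,-0.212,0.0295,0.1,0,-0.212,0.0295,0.112,0,-0.212,0.0295,0.112,0],
  jaw=155,
)

```text
time: 52.15
tool_pos: [0.4266, -0.1333, 0.1201]
tcp_rot: [-3.14, -0.001, 0.005]
wrist_force: [-0.5, -0.5, 0.6]
width: 0.394
grip_force: 0.0
```

Run:
```python
from h import *
print(rel((.427,-.134,.0225)),tool()[0]["tool_pos"])
c=bot.read_camera("side")
g=cv2.cvtColor(c["pixels"],cv2.COLOR_BGR2HSV)
for q in blobs(c,(14,50,150),(28,150,255),80,(325,235,390,275))[0]:
    print(cv2.boundingRect(q))
a=np.linspace(0,6.28,60)[:,None]
P=np.vstack([np.array([.427,-.091,h])+.048*np.c_[np.cos(a),np.sin(a),0*a] for h in(0,.025)])
print("expected",cv2.boundingRect(proj(c,P).astype(np.float32)))
```

```text
[np.float64(0.0007), np.float64(0.0008), np.float64(0.0976)] [ 0.42655942 -0.13333717  0.12010641]
(325, 235, 65, 40)
expected (340, 237, 36, 26)
```

play_rows(
  steps=[0,0,0.03,0,0,0,0.06,0,0,0,0.082,0,0,0,0.094,0,0,0,0.098,0,0,0,0.098,0],
)

```text
time: 52.95
tool_pos: [0.4283, -0.134, 0.024]
tcp_rot: [3.141, 0.001, 0.002]
wrist_force: [-0.3, -0.6, 0.3]
width: 0.391
grip_force: 0.0
```

play_rows(
  steps=[0,0,0,0,0,0,0,0,0,0,0,0,0,0,0,0,0,0,0,0],
  jaw=255,
  grip_force=30,
)

```text
time: 53.58
tool_pos: [0.4283, -0.134, 0.0239]
tcp_rot: [3.141, 0.0, 0.002]
wrist_force: [0.7, 0.9, 5.4]
width: 0.125
grip_force: 30.0
```

play_rows(
  steps=[0,0,-0.04,0,0,0,-0.09,0,0,0,-0.14,0,0,0,-0.19,0,0,0,-0.205,0,0,0,-0.205,0],
)

```text
time: 54.32
tool_pos: [0.4276, -0.1338, 0.2283]
tcp_rot: [3.141, 0.001, 0.001]
wrist_force: [-0.0, 1.0, -1.4]
width: 0.126
grip_force: 30.1
```

Run:
```python
from h import *
st=tool()[0]; print(st["tool_pos"],st["width"]*85,st["grip_force"])
print(rel((.6215,-.1035,st["tool_pos"][2])))
```

```text
[ 0.42755394 -0.13380576  0.22826808] 10.737030351920922 30.050549798834254
[np.float64(0.194), np.float64(-0.0302), np.float64(0.0001)]
```

play_rows(
  steps=[0.02,-0.003,0,0,0.06,-0.01,0,0,0.105,-0.016,0,0,0.15,-0.023,0,0,0.185,-0.028,0,0,0.1985,-0.03,0,0,0.1985,-0.03,0,0,0.1985,-0.03,0,0],
)

```text
time: 55.32
tool_pos: [0.6243, -0.1038, 0.2271]
tcp_rot: [-3.141, -0.0, 0.004]
wrist_force: [-0.1, -0.1, -0.1]
width: 0.125
grip_force: 30.1
```

Run:
```python
from h import *
st=tool()[0]; print(st["tool_pos"],st["width"]*85,st["grip_force"])
print(rel((.626,-.1037,.18)))
```

```text
[ 0.62432548 -0.10375819  0.22706708] 10.66452525949148 30.073345060736756
[np.float64(0.0018), np.float64(-0.0), np.float64(0.0471)]
```

play_rows(
  steps=[0.001,0,0.015,0,0.001,0,0.03,0,0.001,0,0.042,0,0.001,0,0.048,0,0.001,0,0.052,0,0.001,0,0.056,0,0.001,0,0.06,0],
  grip_force=20,
)

```text
time: 56.2
tool_pos: [0.6273, -0.1037, 0.1685]
tcp_rot: [3.141, 0.0, 0.001]
wrist_force: [-0.7, 0.0, 0.5]
width: 0.124
grip_force: 30.1
```

play_rows(
  steps=[0,0,0.003,0,0,0,0.006,0,0,0,0.009,0,0,0,0.012,0],
)

```text
time: 56.7
tool_pos: [0.6282, -0.1045, 0.1587]
tcp_rot: [3.14, 0.0, 0.005]
wrist_force: [-3.1, -2.3, 9.0]
width: 0.127
grip_force: 38.1
```

Run:
```python
from h import *
st=tool()[0]; print(st["tool_pos"],st["wrist_force"],st["width"]*85,st["grip_force"])
```

```text
[ 0.62815383 -0.10451195  0.15868453] [-3.12343818 -2.31507455  8.96581661] 10.801321537109573 38.0585376425779
```

play_rows(
  steps=[-0.001,0,0.002,0,-0.002,0,0.004,0,-0.002,0,0.006,0,-0.002,0,0.006,0],
)

```text
time: 57.2
tool_pos: [0.6271, -0.1045, 0.1536]
tcp_rot: [3.14, 0.0, 0.009]
wrist_force: [-1.0, -1.3, 9.3]
width: 0.126
grip_force: 42.4
```

Run:
```python
from h import *
st=tool()[0]; print(st["tool_pos"],st["wrist_force"],st["torque"],st["width"]*85,st["grip_force"])
c=bot.read_camera("side"); cv2.imwrite("pics/12.png",cv2.resize(c["pixels"][160:260,220:380],None,fx=5,fy=5))
```

```text
[ 0.6270669  -0.1044681   0.15358274] [-1.01422875 -1.29166401  9.33489723] [ 0.12752258 -0.17292607  0.02474712] 10.697406575431707 42.42245640634792
```

Run:
```python
from h import *
for f in ("11","12"):
    im=cv2.imread(f"pics/{f}.png"); sm=im[2::5,2::5]; hsv=cv2.cvtColor(sm,cv2.COLOR_BGR2HSV)
    if f=="11": print("roll px",hsv[58,50],hsv[65,60],"inner",hsv[63,62],"flange",hsv[55,40],"carton",hsv[85,70])
    m=cv2.inRange(hsv,np.array((18,60,110)),np.array((28,135,255)))[44:82,30:85]
    print("\n".join("".join("#" if v else "." for v in r) for r in m))
s=bot.read_camera("side")
for z in ((0,.025),(0,.025,.05)): print(pred(s,np.array([.669,-.063,.115]),-.05,.025,.048,z))
```

```text
roll px [ 24  67 246] [ 19  97 187] inner [ 17 122 144] flange [ 17 124 205] carton [ 18 130 239]
...................###..............................###
..................######...........................####
.....#.#.........########.........................#####
.....#.#.##.....############....................#######
...##.###.####################.................########
...####.###.######################............#########
...#.#.#..#..#######################.........##########
...##.#.#.##.###.#######.######.#######.....###########
...######.#.############.#####..#####..################
...##.##.#..#.##########..##......###..######..########
...###.###..#.##########...........###..###############
....###.##.##############...........##...##############
....####.###.############............###..#############
....####.##..#############.......#.#..###.#############
...#####..#################............#######.########
...######.#.##.############.............##.......######
...#######..################.............##............
...###..###..##.############.#............##......
[... 2797 characters left out ...]
#..#####
........................#..#####...###########.#######.
.............##.........##...##....##..#####.....####.#
............###........########.....#..#######....##..#
...........###........#########.......#######.........#
.............####...##########........#######....#.#..#
...........#####...###########........#######..........
...........##################.........#######..........
..........###################........#######...........
((251, 204, 45, 36), ((273.1092224121094, 219.6508026123047), (49.03160858154297, 25.563142776489258), 36.230133056640625))
((251, 199, 51, 41), ((276.0052185058594, 216.4036865234375), (48.10751724243164, 34.73260498046875), 43.231201171875))
```

View pics/12.png

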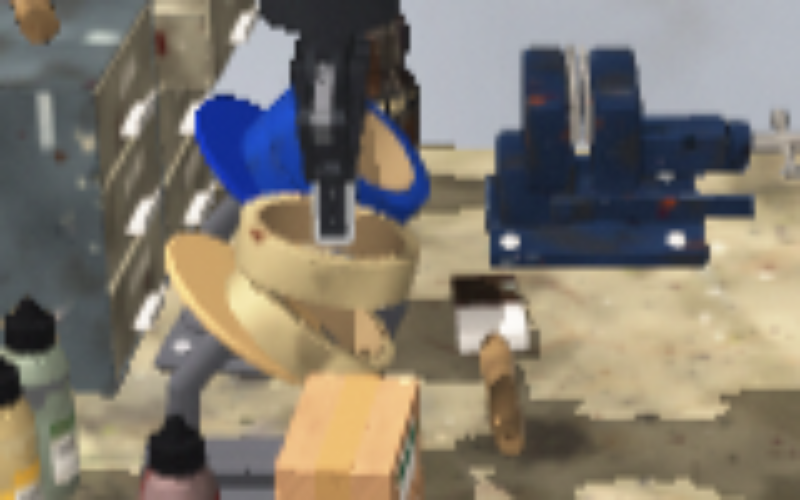

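play_rows(
  steps=[-0.001,0,0.002,0,-0.002,0,0.004,0,-0.003,0,0.006,0,-0.003,0,0.008,0,-0.003,0,0.01,0,-0.003,0,0.01,0],
)

```text
time: 58.05
tool_pos: [0.6227, -0.104, 0.1415]
tcp_rot: [3.141, 0.001, 0.003]
wrist_force: [0.3, 0.2, -1.0]
width: 0.127
grip_force: 52.9
```

Run:
```python
from h import *
st=tool()[0]; print(st["tool_pos"],st["wrist_force"],st["torque"],st["width"]*85,st["grip_force"])
s=bot.read_camera("side"); sm=s["pixels"][160:260,220:380]; hsv=cv2.cvtColor(sm,cv2.COLOR_BGR2HSV)
g=cv2.cvtColor(sm,cv2.COLOR_BGR2GRAY)[36:82,30:92]
print("\n".join("".join(" .:-=+*#%@"[v//26] for v in r) for r in g))
```

```text
[ 0.62272285 -0.10395848  0.14147957] [ 0.29612627  0.15276644 -0.95550279] [0.08197505 0.18034994 0.05809975] 10.766522288213634 52.86076985627858
--=+---=-::-++::.....:::::::::::...........---******=:::------
-=----:--:-=#==:::...:::::::::::.....::.....::=++++=::::==----
-*-:-----+**+:::::....::::::::.:..............:::-::::::======
*+-:----=%@%=:---:::...:--====::...............:::::::::======
%=-:----#@@+=:-==-:.:..-***#**+=-:::.....-::....::::..:-======
+=:----=@@%=--==--:..:-*###*****+=+-....:+-:.........:-=-=----
=------*@@+=-==--:::-:*##*+---===+*=....:*-:.........-+=======
=-:---=%@@+-==--:::=*+%#*+------==*=..:..*=:.......:-=********
=-----=#%#===--:::-**#%#**------==*=.....*=-......:=**********
---:---==-==--:::-*#*###**-----===*=.....#++-:...:=++*******##
-----==+==+=--::-*####%#**=----===*=.....#++*=-::-++++****####
----+*******==-:+#####%#-=*=--====*=.....#+==++-++++++++******
---+#*********+=###*##%#==+*======+=.....*+======++++++++*****
---#*************#####%#**##*+====++.....*+=======++++********
---%***************###%%###%#**===++.....*+========***********
---%#**
[... 1245 characters left out ...]
-------
#+========---:::--+*********+=======+*++==-=++++=-------------
*=========--:::-===++*****+++======+****++==+*++=----=--------
*=----===--:::-======++***+++=====+******+++=++=----==--------
##==-===--:::==---:---=+++*+++==++*##******++=-==++++---------
*#**===--:::=**+==-::---=*++++=*###%#########*=####%#+=----===
***+==--:::=**+++======+*#**+++###################%%#**====+++
***+----::-+**+++++++++*##*****######################=*****#*#
***=---:::+***+*++++**********#######################-******##
*+*=---:::********************#######################-*******#
+++=--::::+*******************######################+-*******#
+++=--::::+******************#######################=-*******#
```

play_rows(
  steps=[0,0,0,0,0,0,0,0,0,0,0,0,0,0,-0.01,0,0,0,-0.03,0,0,0,-0.06,0,0,0,-0.1,0,0,0,-0.14,0],
  jaw=165,
)

```text
time: 59.1
tool_pos: [0.6222, -0.1037, 0.2835]
tcp_rot: [3.141, 0.001, 0.003]
wrist_force: [1.6, 0.8, -0.3]
width: 0.35
grip_force: 0.0
```

play_rows(
  steps=[-0.05,0,-0.02,0,-0.1,0,-0.03,0,-0.15,0,-0.03,0,-0.18,0,-0.03,0,-0.18,0,-0.03,0],
)

```text
time: 59.72
tool_pos: [0.4409, -0.1038, 0.3125]
tcp_rot: [3.14, -0.001, 0.006]
wrist_force: [-0.2, 0.3, 0.9]
width: 0.352
grip_force: 0.0
```

Run:
```python
from h import *
st=tool()[0]; print(st["tool_pos"],st["wrist_force"])
s=bot.read_camera("side"); c=bot.read_camera("top"); sm=s["pixels"][160:260,220:380]
g=cv2.cvtColor(sm,cv2.COLOR_BGR2GRAY)[36:82,30:92]
print("\n".join("".join(" .:-=+*#%@"[v//26] for v in r) for r in g))
# what differs from the one-roll picture: roll 2
old=cv2.imread("pics/11.png")[2::5,2::5]
d=(cv2.absdiff(old,sm).max(2)>30).astype(np.uint8)*255; d[:,75:]=0;d[70:]=0
d=cv2.morphologyEx(d,cv2.MORPH_OPEN,np.ones((2,2),np.uint8))
cs,_=cv2.findContours(d,cv2.RETR_EXTERNAL,cv2.CHAIN_APPROX_NONE)
for q in cs:
    if cv2.contourArea(q)>20: r=cv2.boundingRect(q);print("changed",r[0]+220,r[1]+160,r[2:],cv2.contourArea(q))
print("pred 1+2 rolls",[pred(s,np.array([.669,-.063,.115]),-.05,o,.048,(0,.025,.05)) for o in(.02,.027)])
print("pred roll2 only",pred(s,np.array([.669,-.063,.115]),-.05,.025,.048,(.025,.05),0.0))
# blue and toner in side
for q in blobs(s,(108,150,40),(125,255,255),50,(240,140,330,230))[0]: print("blue",cv2.boundingRect(q),cv2.minAreaRect(q)[2])
```

```text
[ 0.4409083  -0.10379809  0.3124891 ] [-0.211159    0.31373345  0.92110392]
--=+---=-::-+=::.....:::::::.::::::::::....---******-:::------
-=----:--:-=#=-::....::::::::.:::..::::.....::=++++=:::.=-----
-*::--:--+**+:::::....::::::::.::.:.:::.......:::-::::.:======
*+-:----=%@#=:---::....::::::::......:.........:::::::.:======
%=-:----*@@+=:-=--:.....:::::::.................::::..:-=====-
+=::---=@@#=--==--:......::====--:....................--------
=-::---*@@+=-==--:::-:...:+****+*=-:.................:========
=-:----%@%+-==--:::=+=-::+#*++++**+-::.............:-=********
------=#%#===--:::-***+==##*+----=++--:...........:=**********
---:---==-==--:::-*###*##%#*+------===-:.........:-+++******##
-----==+====-:::-*######%%#*+-------==+=-.......:-++++********
----+******+==-:+#######%%#++-----=====++-:....-+====++++*****
---+#*********+=*######%%%*===----======++-:..-+++++++++++****
---#*************######%%%*-=*----=======++=:-++++++++********
---%**************####%%%%#=++==-========+++=+****************
---%#***************#%%%%%#*#*++-=========++++****************
---#%***********
[... 1678 characters left out ...]
******
+++=--::::********+***********######################*-********
+++=--::::+*******************######################+-********
+++---::::++***************++*######################--********
changed 272 202 (24, 29) 366.0
changed 274 160 (13, 23) 173.5
pred 1+2 rolls [((251, 198, 49, 41), ((275.27685546875, 215.834716796875), (46.29063415527344, 34.557098388671875), 43.15143585205078)), ((251, 200, 51, 40), ((276.2965393066406, 216.63128662109375), (48.83408737182617, 34.80414581298828), 43.263118743896484))]
pred roll2 only ((266, 199, 36, 35), ((284.1725158691406, 216.5325164794922), (36.9732666015625, 24.15003776550293), 35.939903259277344))
blue (259, 175, 47, 34) 13.392498016357422
```

Run:
```python
from h import *
s=bot.read_camera("side"); c=bot.read_camera("top")
o=cv2.imread("pics/side0.png"); t=cv2.imread("pics/top0.png")
print("toner diff side",cv2.absdiff(o,s["pixels"])[244:282,245:268].max(2).mean(),"top",cv2.absdiff(t,c["pixels"])[185:210,294:310].max(2).mean())
for q in blobs(c,(5,90,130),(17,220,255),200,(225,210,275,250))[0]: print("stack",cv2.minAreaRect(cast(c,q[:,0],.185)[:,:2].astype(np.float32)))
print(bot.read_state()["wrist_force"]); print(bot.finish_job())
```

```text
toner diff side 3.0068649885583523 top 2.815
stack ((0.5906063914299011, 0.19736137986183167), (0.09030482918024063, 0.05783193185925484), 88.96101379394531)
[-0.44658348  0.09766488  0.00570741]
the job is handed in; nothing more can be done
None
```

The job is handed in at about 60 s: the lid is shut, all three cartons are stacked on it with their long sides along the box, and both blue and both tan rolls hang on their own spindles. The dropper bottle was not disturbed. I checked the last tan roll only by measurement and a coarse printout, because my picture views were used up; the top carton measured about 5 mm off the lid's centre.

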